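# Index the stream selector from rinse to collect

### The arm

A 6-joint arm with a two-finger parallel gripper is mounted at the origin on the work surface. World frame = base frame: x ahead of the robot, y to its left, z up, the work surface at z = 0. Lengths are in m, angles in rad, forces in N, time in s.
With the tool pointing down it reaches from about 0.3 to 0.775 m from the base axis. Payload 14.6 kg.
Tool frame: the origin (TCP) lies midway between the tips of the shut fingers; the grasp point (between the pads) lies r.grip_point_offset behind it (r.grip_point_offset is the distance from the TCP to the grasp point, in m); z points along the fingers, y is the direction in which the jaws open and shut (so a half turn about z gives the same grasp; the last joint's range is limited). The gripper opens to 85 mm and grips with 20 to 120 N. Pads are 22 mm wide; open, the fingers measure 114 mm over their backs; the gripper's body (76 mm by 85 mm) begins 54 mm behind the grasp point. The pads swing forward as they close: fully open they stand 13 mm farther back than shut.
Start: joints at [-1.168, 0.3, 1.521, -0, 1.321, -0.067], TCP at [0.249, -0.49, 0.231] pointing down, gripper open.
Joint ranges: [-3.03, 3.03], [-0.79, 2.21], [0.23, 2.52], [-1.04, 4.18], [0, 3.07], [-2.55, 2.55]. Speed limits (rad/s): [2.22, 2.22, 2.57, 3.14, 3.14, 3.14].

### API

Orientations are given as a unit quaternion [x, y, z, w].
In Python, from workcell import sensors, snapshot, r gives the robot as it stands.
- The arm moves only by the tool step_arm, never from a script. Its argument "moves" is one flat list of numbers, 4 for each row, row after row: the shift along the tool's x, y, z in cm, then the turn about the tool's z in degrees. In form: [x, y, z, twist, x, y, z, twist, ...]. A call has 1 to 5 rows; each row shifts and turns the commanded pose from where the row before left it, along the tool's axes as they then stand; what a row does not reach is not made up. A row lasts 1/10 s, in which the tool goes at most 50 mm and 8.59 degrees, less where a joint would pass 70% of its speed; a pose out of reach is approached as far as the arm can. A call with a gripper value outside its range is refused whole. "jaw" is the finger opening in cm, from 0 to 8.54, set as the call begins (left out, the last holds). The fingers move at their own pace and stop on an object; the grip force is fixed at half the most. Time passes only in rows, so rows that do not move let the fingers close. It gives the time, the measured TCP pose, the force and the opening at its end, in the units of the state.
- sensors.read_state(): the state, without advancing time (a new reading comes with each control period).
- snapshot(name): name is "scene" or "top" or "wrist"; returns a dict with "frame" (400x640x3 uint8, red, green, blue), "K" (3x3 intrinsics, pixels), "k1" (the pictures are not rectified: a ray, as slopes to the right and down, at radius r is drawn at 1 + k1 r^2 times it, then the intrinsics apply), "R" (3x3) and "t" (3): a world point X has camera coordinates R X + t. Camera axes: x right, y down, z forward; pixel columns grow to the right and rows downward; lengths in m; the calibration is good to about 2 mm. A picture is of the moment at which its call begins. There is no depth.
- r.finish_job(): hands the job in, once; it reports no verdict.
The state is a dict: "clock": time; "joints": joint angles; "dq": joint speeds; "tau": joint torques, N m; "ee_pos": TCP position; "tcp_rot": TCP orientation; "ft_force": force on the tool from outside, world axes, zero at the start; "moment": the same for the moment, N m; "grip_width": finger opening in m.
Only numpy, scipy, OpenCV 4.12 (cv2) and the standard library are available. Lean on these libraries where they do the work, as an engineer would, in place of code of your own. Each camera call takes 0.05 s, during which the arm holds its last target.

### The job

Using a fingertip to push on the lobes at its edge, advance the black wheel of the stream selector clockwise (seen from above), click by click, until its pointer rests one click short of the index mark: that is the rinse position, so leave it there for at least two seconds. Then advance it one last click so that the pointer rests in line with the mark, never letting it run past, and take the finger away. Push gently and leave the bottles, vials and tools around it where they are.

Things in the scene. Friction and masses are not known exactly. Their poses are not given: they have to be found in the camera images.
- selector: the stream selector: round aluminium valve body, 170 mm across, 40 mm high, screwed to the bench; eight short ports round its side reach 101 mm from its axis at 18 mm height; a black lobed wheel sits on top. Origin: centre of its underside on the bench; z up along the wheel's axis; x points from the wheel's axis to the index mark
- axis (a point): point on the wheel's axis at the height of its flat top, 68 mm above the bench, fixed to the valve body. The wheel: black plastic disc of 38 mm radius with eight straight lobes evenly spaced round its edge, each 12 mm wide with a round end, reaching 62 mm from the axis; disc and lobes fill the heights 50 to 68 mm above the bench
- gap (a point): point fixed to the valve body, midway between two lobes whenever the wheel rests in a click (gap centres lie 22.5 degrees from the mark and every 45 degrees on), 64 mm from the axis, 59 mm above the bench. The gaps are about 26 mm wide at 50 mm from the axis, 35 mm at the lobes' ends, open above and outwards; below is the body's top at 40 mm
- mark (a point): inner tip of the index mark, a black raised wedge (8 mm wide at the tip, widening outwards to 28 mm, 15 mm long, 4 mm high) on top of the valve body; the tip is 67 mm from the wheel's axis, 44 mm above the bench; fixed to the body
- pointer (a point): outer end of the wheel's pointer, the single raised white ridge (50 mm long, 5 mm wide, 3 mm high) that runs along the top of one lobe; 58 mm from the axis, 71 mm above the bench; turns with the wheel
- wheel (a joint): wheel angle in rad, growing clockwise seen from above; 0 when the pointer is in line with the mark, negative before it. One click is 0.7854 (45 degrees). A sprung pawl draws it into the nearest click, holds it there and yields to about 3 N pushed sideways on a lobe (0.15 N m). Starts two to four clicks before the mark; end stops 4.7 clicks before and 2 after it
- vial_a: amber glass vial with a white cap, 22 mm across, 45 mm tall, standing beside the selector; a bystander; origin: centre of its underside
- vial_b: the same kind of vial, on the other side of the selector; a bystander; origin: centre of its underside
- wrench: steel wrench, 140 mm long, lying on the bench; a bystander; origin at its middle, at the underside
- flask_a: clear bottle with a blue cap, 80 mm across, 170 mm tall; a bystander; origin: centre of its underside
- flask_b: clear bottle with a blue cap, 70 mm across, 140 mm tall; a bystander; origin: centre of its underside
- beaker: clear open beaker, 70 mm across, 80 mm tall; a bystander; origin: centre of its underside
- clamp_ring: steel ring, 44 mm across, 12 mm high, lying flat; a bystander; origin: centre of its underside
Not all that is in view belongs to the job. Leave any orange or turquoise look-alike of the selector alone.

How it is judged:
On the way:
1. the wheel rests one click short of the mark (rinse) for close to two seconds (value of joint wheel between -0.935 and -0.635 rad and velocity of joint wheel between -0.3 and 0.3 rad/s), for 1.7 s.
At the end, for the whole second after the job is handed in: the pointer is in line with the mark within 0.12 rad (7 degrees) and the wheel is at rest, after it has rested one click short of it (value of joint wheel between -0.12 and 0.12 rad and velocity of joint wheel between -0.3 and 0.3 rad/s); the robot touches nothing.
It fails at once if the wheel is turned past the mark by half a click or more (value of joint wheel above 0.39 rad).
It fails at once if the selector is pushed or pressed with more than 30 N (contact force between selector and the fingers above 30 N or contact force between selector and the arm above 30 N).
It fails at once if a bystander is shifted by more than 25 mm, lifted or knocked over (distance of any of vial_a, vial_b, wrench, flask_a, flask_b, beaker, clamp_ring from where it was at the start of the episode above 0.025 m or angle between any of vial_a, vial_b, wrench, flask_a, flask_b, beaker, clamp_ring's own z axis and vertical above 0.4 rad).
It also fails if it takes over 69 s, if anything falls off the work surface, if the arm or the gripper's body presses on something with over 40 N, if the wrist force passes 120 N, or if a joint passes its speed limit or range.

## Working session

There is one attempt and no reset: what is moved stays moved. The work goes in short steps, Python scripts to look and compute and a tool call to move; the robot and the scene stay as the last step left them, time stands still between calls to the robot, and variables do not carry over. Pictures are saved under pics/ and viewed, and the job is handed in when it is done.

Besides the shell and the picture viewer there is one more tool, called as name(argument=value, ...) on one line, values as JSON. step_arm: Moves the arm, as the interface text tells. Its arguments: {"type":"object","properties":{"moves":{"type":"array","items":{"type":"number"}},"jaw":{"type":"number"}},"required":["moves"]}

```bash
ls; mkdir -p pics; python3 - <<'E'
from workcell import sensors, snapshot, r
import cv2,numpy as np
for n in ["scene","top","wrist"]:
    s=snapshot(n); cv2.imwrite(f"pics/{n}0.png",s["frame"][:,:,::-1]); np.savez(f"{n}0.npz",**s)
    print(n,s["K"].tolist(),s["k1"],np.round(s["R"],3).tolist(),s["t"])
st=sensors.read_state();print(st, r.grip_point_offset)
E
```

```text
pics
scene [[379.3171724148749, 0.0, 322.5444660639518], [0.0, 379.3171724148749, 196.49696395789164], [0.0, 0.0, 1.0]] -0.048279260194207196 [[-0.667, 0.745, 0.019], [0.533, 0.495, -0.686], [-0.52, -0.447, -0.728]] [ 0.32169206 -0.17194531  1.41934333]
top [[453.49036463123747, 0.0, 311.47212588776256], [0.0, 453.49036463123747, 196.60935473470377], [0.0, 0.0, 1.0]] -0.10352413518969625 [[-0.017, -1.0, 0.001], [-0.995, 0.017, -0.095], [0.095, -0.002, -0.995]] [-0.03378588  0.44334534  1.39342344]
wrist [[314.2579940504037, 0.0, 320.58718106461157], [0.0, 314.2579940504037, 200.94500330791206], [0.0, 0.0, 1.0]] 0.01050204413927812 [[0.453, -0.891, 0.0], [-0.858, -0.436, 0.272], [-0.242, -0.123, -0.962]] [-0.55031032 -0.03589712  0.37721913]
{'clock': 0.15, 'joints': array([-1.16758924e+00,  3.00346939e-01,  1.52140470e+00, -5.33376296e-06,
        1.32068471e+00, -6.66165129e-02]), 'dq': array([-0.00045247, -0.00141289, -0.00242487,  0.0010015 , -0.00017487,
        0.00067726]), 'tau': array([ 6.27554209e-05, -5.43669748e+01, -3.61888576e+01, -1.75980390e-04,
        3.14022393e-03,  6.64618568e-06]), 'ee_pos': array([ 0.24892572, -0.4902639 ,  0.23086404]), 'tcp_rot': array([ 9.72534634e-01,  2.32757829e-01, -7.32073647e-05, -4.15454534e-04]), 'ft_force': array([ 0.29391535,  0.10907069, -0.36095078]), 'moment': array([-0.02335885, -0.02816877, -0.06533159]), 'grip_width': 0.08501001904662284} 0.0187
```

View pics/scene0.png

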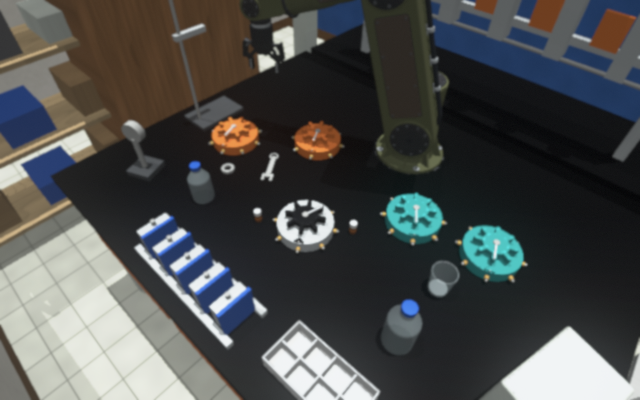

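View pics/top0.png

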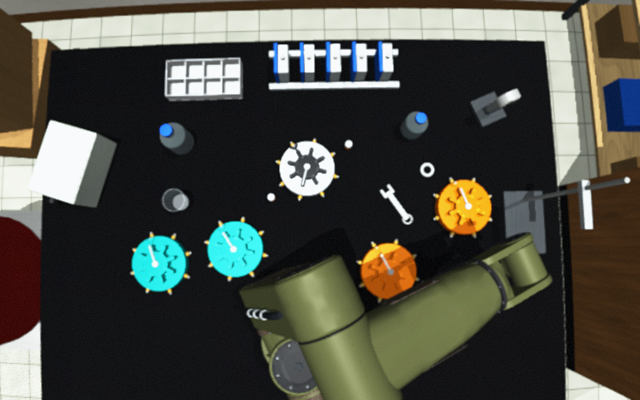

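View pics/wrist0.png

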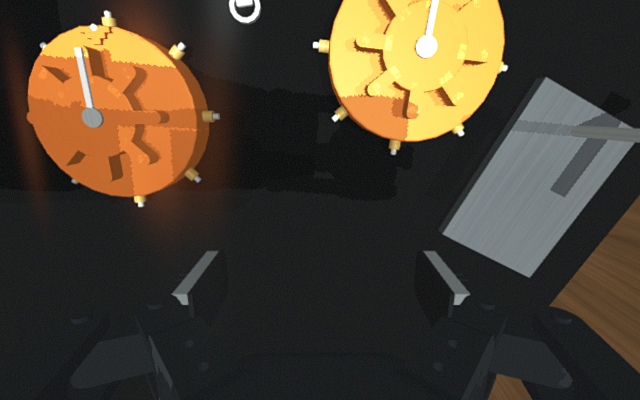

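The scene and top views show the aluminium selector with the black wheel at top pixel (307,168). Its vials are at (348,144) and (271,197), and the look-alikes are orange and turquoise. I'll zoom in next.

```bash
cat > h.py <<'E'
import numpy as np,cv2
from workcell import sensors, snapshot, r
def ray(s,uv):
    K=s["K"];x=(uv[0]-K[0,2])/K[0,0];y=(uv[1]-K[1,2])/K[1,1]
    d=cv2.undistortPoints(np.array([[uv]],float),K,np.array([float(s["k1"]),0,0,0,0]))[0,0]
    R=s["R"];c=-R.T@s["t"];return c,R.T@np.array([d[0],d[1],1])
def onz(s,uv,z):
    c,d=ray(s,uv);return c+d*(z-c[2])/d[2]
def proj(s,X):
    return cv2.projectPoints(np.array(X,float).reshape(-1,1,3),cv2.Rodrigues(s["R"])[0],np.array(s["t"],float),s["K"],np.array([float(s["k1"]),0,0,0,0]))[0][:,0]
E
python3 - <<'E'
from h import *
a=dict(np.load("top0.npz")); f=a["frame"][:,:,::-1]
b=dict(np.load("scene0.npz")); g=b["frame"][:,:,::-1]
c1=cv2.resize(f[128:208,262:362],None,fx=6,fy=6,interpolation=cv2.INTER_CUBIC)
cv2.imwrite("pics/topz.png",c1)
cv2.imwrite("pics/scz.png",cv2.resize(g[185:260,250:370],None,fx=6,fy=6,interpolation=cv2.INTER_CUBIC))
for n,u,z in [("axis",(307,168),.068),("va",(348,144),.045),("vb",(271,197),.045)]: print(n,onz(a,u,z))
E
```

```text
axis [ 0.52567887 -0.0289941   0.068     ]
va [ 0.60272801 -0.1573929   0.045     ]
vb [0.44131119 0.0830318  0.045     ]
```

View pics/topz.png

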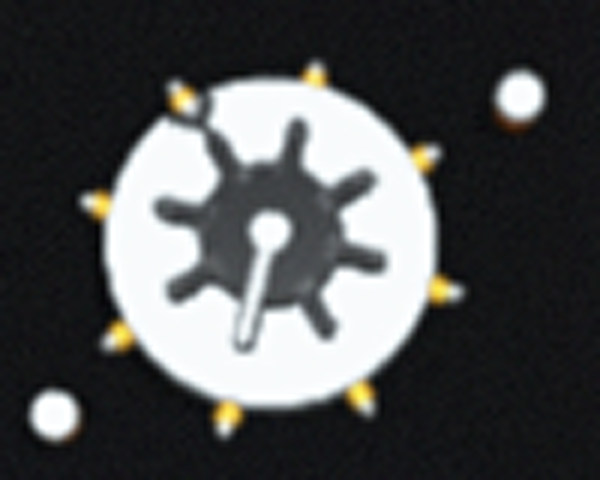

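View pics/scz.png

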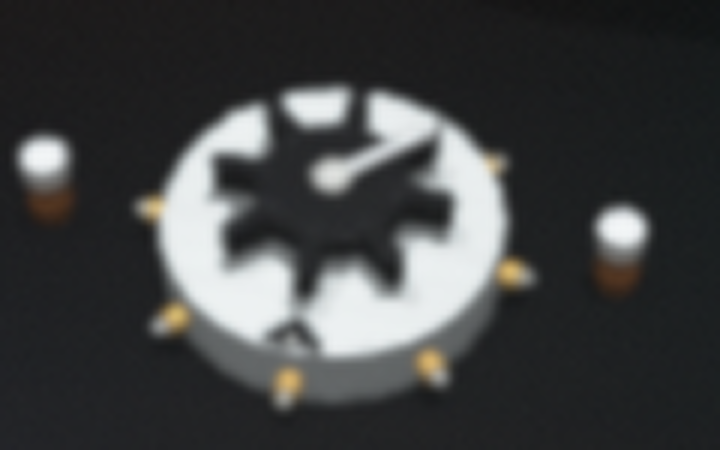

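```bash
python3 - <<'E'
from h import *
a=dict(np.load("top0.npz")); f=a["frame"]
b=dict(np.load("scene0.npz")); g=b["frame"]
# body-top outline: filled contour of white body in top view
gray=f.min(axis=2); roi=np.zeros_like(gray); roi[135:205,278:337]=1
m=((gray>150)*roi).astype(np.uint8)
cs,_=cv2.findContours(m,cv2.RETR_EXTERNAL,cv2.CHAIN_APPROX_NONE); c=max(cs,key=cv2.contourArea)
e=cv2.fitEllipse(cv2.convexHull(c));print("body ellipse",e, onz(a,e[0],.040), "r", np.mean(e[1])/2)
hull=cv2.convexHull(c); inside=cv2.drawContours(np.zeros_like(m),[hull],-1,1,-1)
P=lambda u,z:onz(a,u,z)[:2]
bl=((f.max(axis=2)<110)&(inside>0)); 
n,l,st,ce=cv2.connectedComponentsWithStats(bl.astype(np.uint8))
print(st,ce)
# hub, from zoom (270,232)/6 + (262,128)
z=lambda x,y:((x+.5)/6-.5+262,(y+.5)/6-.5+128)
ax=P(z(270,232),.071);pt=P(z(244,343),.071);mk=P(z(193,105),.044)
axb=onz(a,e[0],.040)[:2]
print("hub",ax,"pt",pt,np.hypot(*(pt-ax)),"mk",mk,np.hypot(*(mk-axb)))
ang=lambda v:np.degrees(np.arctan2(v[1],v[0]))
print("pt ang",ang(pt-ax),ang(pt-axb),"mk",ang(mk-axb))
# all lobe ends at z .068
for q in [(298,125),(368,180),(378,262),(328,332),(175,293),(160,208),(207,130)]:
    v=P(z(*q),.068)-axb; print(q,np.hypot(*v),ang(v))
zs=lambda x,y:((x+.5)/6-.5+250,(y+.5)/6-.5+185)
print("scene hub",onz(b,zs(330,175),.071))
E
```

```text
body ellipse ((306.65618896484375, 168.07952880859375), (54.45182800292969, 54.69968795776367), 81.85995483398438) [ 0.52991473 -0.02774032  0.04      ] r 27.28787899017334
[[     0      0    640    400 255488]
 [   288    144     38     40    512]] [[319.52587988 199.56857856]
 [306.5859375  165.27929688]]
hub [ 0.53058309 -0.02783612] pt [ 0.47435649 -0.01388239] 0.05793217626725263 mk [0.60223246 0.0111953 ] 0.08213303783421318
pt ang 166.06251139251864 165.9944596009566 mk 28.297872101503998
(298, 125) 0.057982220806385494 -15.157363941475715
(368, 180) 0.05699401806107457 -61.69842338604689
(378, 262) 0.05646684859462079 -105.4955922629015
(328, 332) 0.0578301231820115 -150.46671008153433
(175, 293) 0.056493165363421485 121.09853685719945
(160, 208) 0.05730212624414374 75.42933159418648
(207, 130) 0.062473748529136834 29.88164070394724
scene hub [ 0.53255316 -0.02682636  0.071     ]
```

The mark is at about 30° in the world frame and the pointer at 166°, so the wheel is three clicks before the mark. The axis is near (0.531, -0.028). My plan is to enter the gap at 52.5° with the fingers shut, then sweep along an arc about the axis, carrying the gap along. First comes the approach up high.

step_arm(moves=[3.98,-2.4,0,0,3.98,-2.4,0,0,3.98,-2.4,0,0,3.98,-2.4,0,0,3.98,-2.4,0,0], jaw=0)

```text
clock: 0.65
ee_pos: [0.3727, -0.2916, 0.2312]
tcp_rot: [0.973, 0.233, -0.0, -0.0]
ft_force: [0.8, 0.2, -1.1]
grip_width: 0.0126
```

step_arm(moves=[3.98,-2.4,0,0,3.98,-2.4,0,0,3.98,-2.4,0,0,3.98,-2.4,0,0,3.98,-2.4,0,0])

```text
clock: 1.15
ee_pos: [0.4958, -0.0944, 0.2313]
tcp_rot: [0.973, 0.233, 0.0, 0.0]
ft_force: [0.2, 0.1, 0.5]
grip_width: -0.0002
```

step_arm(moves=[3.98,-2.4,0,0,3.98,-2.4,0,0,3.98,-2.4,0,0,0,0,0,-8.5,0,0,0,-8.5])

```text
clock: 1.65
ee_pos: [0.5693, 0.0234, 0.2305]
tcp_rot: [0.926, 0.378, -0.001, -0.0]
ft_force: [-0.5, -0.9, 0.6]
grip_width: 0.0005
```

step_arm(moves=[0,0,0,-8.5,0,0,0,-8.5,0,0,0,-8.5,0,0,0,-8.5,0,0,0,-8.5])

```text
clock: 2.15
ee_pos: [0.569, 0.022, 0.231]
tcp_rot: [0.727, 0.687, -0.0, -0.0]
ft_force: [-0.3, -0.3, 0.0]
grip_width: -0.0
```

step_arm(moves=[0,0,0,-8.5,0,0,0,-8.5,0,0,0,-8.5,0,0,0,-8.5,0,0,0,-8.5])

```text
clock: 2.65
ee_pos: [0.569, 0.022, 0.231]
tcp_rot: [0.428, 0.904, -0.0, -0.0]
ft_force: [-0.5, 0.0, 0.2]
grip_width: -0.0
```

```bash
cat >> h.py <<'E'
AX=np.array([.531,-.0277])
def where():
    from scipy.spatial.transform import Rotation as Ro
    s=sensors.read_state();M=Ro.from_quat(s["tcp_rot"]).as_matrix();p=s["ee_pos"];v=p[:2]-AX
    print("t",round(s["clock"],2),"p",p.round(4),"yaw",np.degrees(np.arctan2(M[1,0],M[0,0])).round(2),"r",np.hypot(*v).round(4),"th",np.degrees(np.arctan2(v[1],v[0])).round(2),"F",s["ft_force"].round(1),"q",s["joints"].round(2),"tool-z",M[:,2].round(3))
    return p,M
def wrist(n):
    s=snapshot("wrist");cv2.imwrite(f"pics/{n}.png",s["frame"][:,:,::-1]);return s
E
python3 - <<'E'
from h import *
p,M=where()
s=wrist("w1")
print((M.T@(np.array([*(AX+.064*np.array([np.cos(np.radians(52.5)),np.sin(np.radians(52.5))])),.053])-p)*100).round(2))
E
```

```text
t 2.65 p [0.569 0.022 0.231] yaw 129.27 r 0.0626 th 52.62 F [-0.5  0.   0.2] q [-0.03  0.34  1.46  0.    1.33 -0.71] tool-z [-0.001  0.    -1.   ]
[1.00e-02 1.50e-01 1.78e+01]
```

View pics/w1.png

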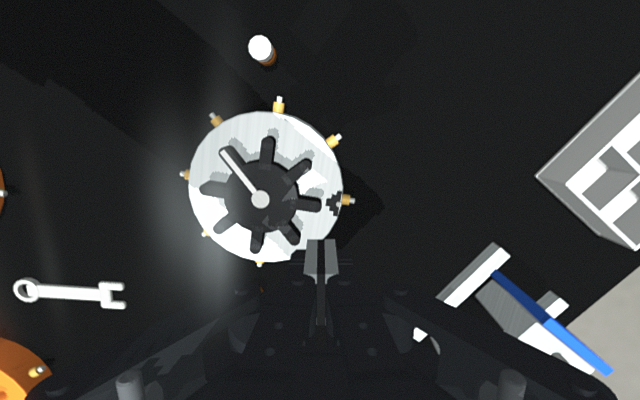

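The wrist view shows the hub at (260,200), the pointer end at (223,150) and the mark tip near (327,203). The shut fingertips are at (321,240).

```bash
python3 - <<'E'
from h import *
s=snapshot("wrist")
ang=lambda v:np.degrees(np.arctan2(v[1],v[0]))
h=onz(s,(260,200),.071)[:2];p=onz(s,(223,150),.071)[:2];m=onz(s,(327,203),.044)[:2]
print(h,ang(p-h),np.hypot(*(p-h)),ang(m-h),np.hypot(*(m-h)))
for q in [(268,140),(307,163),(317,205),(295,240),(257,248),(213,231),(203,188)]:
    v=onz(s,q,.068)[:2]-h;print(q,np.hypot(*v),ang(v), ang(v)%45)
f=s["frame"][:,:,::-1];cv2.imwrite("pics/w1z.png",cv2.resize(f[100:290,170:370],None,fx=3,fy=3,interpolation=cv2.INTER_CUBIC))
E
```

```text
[ 0.53208544 -0.02943905] 163.26101399371026 0.05934037364936972 30.65971678237367 0.06829389103118538
(268, 140) 0.05959920346103019 120.00968215840115 30.009682158401148
(307, 163) 0.05976532237929484 77.67512501415986 32.67512501415986
(317, 205) 0.05715133670477941 33.749513463304076 33.749513463304076
(295, 240) 0.05561886810638999 -12.844118812938847 32.155881187061155
(257, 248) 0.05370834904173372 -57.099066994373295 32.900933005626705
(213, 231) 0.06140287169835519 -106.3054310683583 28.694568931641697
(203, 188) 0.05785996195416171 -151.66974985324066 28.33025014675934
```

View pics/w1z.png

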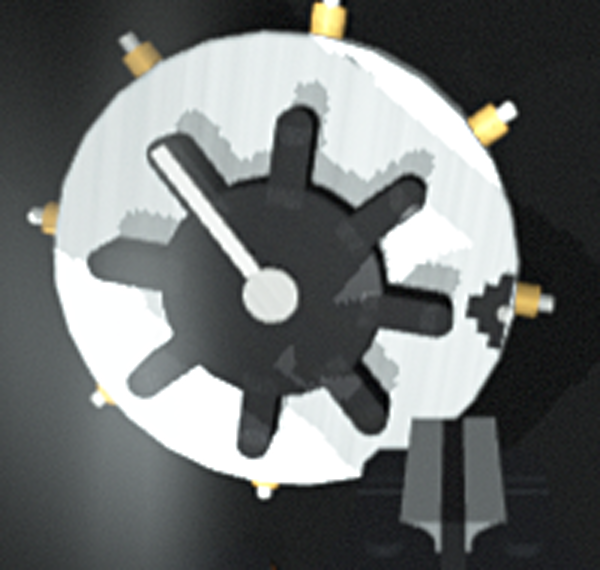

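step_arm(moves=[0,0,0,-7,0,0,0,-6.5,0,0.1,4,0,0,0,4,0,0,0,4,0])

```text
clock: 3.25
ee_pos: [0.5695, 0.0229, 0.1099]
tcp_rot: [0.325, 0.946, 0.0, 0.0]
ft_force: [0.6, 1.0, -0.2]
grip_width: -0.0001
```

step_arm(moves=[0,0,1.5,0,0,0,0,0])

```text
clock: 3.45
ee_pos: [0.569, 0.0228, 0.0948]
tcp_rot: [0.323, 0.946, -0.001, -0.002]
ft_force: [-0.0, -0.2, 1.5]
grip_width: 0.0001
```

```bash
python3 - <<'E'
from h import *
p,M=where()
s=wrist("w2")
for z in [.068]: print(proj(s,[[*(AX),z]]))
t=snapshot("top");cv2.imwrite("pics/t2.png",cv2.resize(t["frame"][108:228,242:382,::-1],None,fx=5,fy=5,interpolation=cv2.INTER_CUBIC))
E
```

```text
t 3.45 p [0.569  0.0228 0.0948] yaw 142.27 r 0.0632 th 53.07 F [-0.  -0.2  1.5] q [-0.02  0.49  1.6  -0.    1.06 -0.94] tool-z [-0.003  0.    -1.   ]
[[212.41699662 237.31206479]]
```

View pics/w2.png

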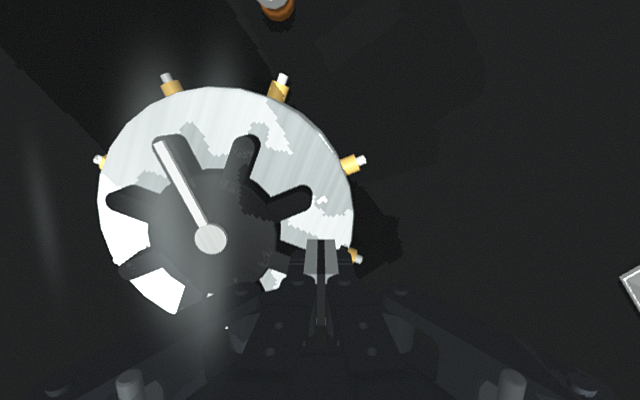

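```bash
python3 - <<'E'
from h import *
p,M=where()
s=snapshot("wrist")
print("axis from hub",onz(s,(210,239),.071))
T=np.array([p[0],p[1],.068]);x=M[:,0]*.011;y=M[:,1]*.0145
print(proj(s,[T+x+y,T+x-y,T-x-y,T-x+y]).round(0).tolist())
f=s["frame"][:,:,::-1].copy();cv2.polylines(f,[proj(s,[T+x+y,T+x-y,T-x-y,T-x+y]).astype(int)],True,(0,0,255))
f=np.clip(f.astype(float)*1.5+20,0,255).astype(np.uint8)
cv2.imwrite("pics/w3.png",cv2.resize(f[110:340,80:380],None,fx=2.6,fy=2.6))
E
```

```text
t 3.55 p [0.5705 0.0228 0.098 ] yaw 142.33 r 0.0641 th 51.94 F [ 0.6 -0.4  0.9] q [-0.02  0.49  1.59  0.    1.06 -0.94] tool-z [ 0.002 -0.    -1.   ]
axis from hub [ 0.53269557 -0.02955668  0.071     ]
[[347.0, 216.0], [297.0, 216.0], [297.0, 251.0], [346.0, 251.0]]
```

View pics/w3.png

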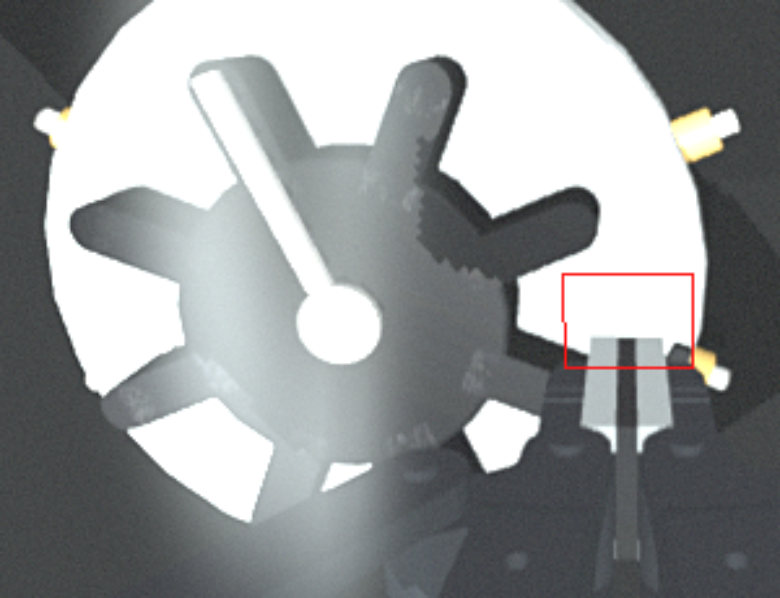

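View pics/t2.png

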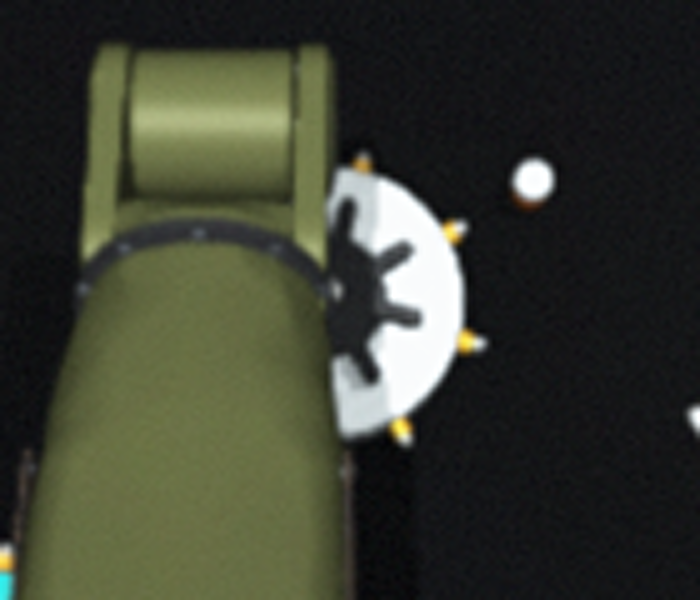

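The projected footprint (red) sits inside the gap, slightly nearer the leading lobe. I'll nudge it 1 mm the other way and descend slowly.

step_arm(moves=[0.1,0,0.8,0,0,0,0.8,0,0,0,0.6,0])

```text
clock: 3.9
ee_pos: [0.5688, 0.0235, 0.0738]
tcp_rot: [0.322, 0.947, -0.0, -0.0]
ft_force: [0.0, -0.2, -0.6]
grip_width: 0.0001
```

step_arm(moves=[0,0,0.5,0,0,0,0.5,0,0,0,0,0])

```text
clock: 4.2
ee_pos: [0.5686, 0.0234, 0.0635]
tcp_rot: [0.322, 0.947, -0.0, -0.001]
ft_force: [0.9, -0.2, 0.4]
grip_width: -0.0005
```

step_arm(moves=[0,0,0.5,0,0,0,0.4,0,0,0,0,0])

```text
clock: 4.5
ee_pos: [0.5686, 0.0234, 0.0547]
tcp_rot: [0.322, 0.947, -0.0, -0.0]
ft_force: [0.6, -0.2, -0.3]
grip_width: 0.0
```

```bash
python3 - <<'E'
from h import *
where();where();
s=wrist("w4");where()
print("axis",onz(s,(1,1),.07)[:0])
E
```

```text
t 4.5 p [0.5686 0.0234 0.0547] yaw 142.42 r 0.0635 th 53.66 F [ 0.6 -0.2 -0.3] q [-0.02  0.55  1.62  0.    0.98 -0.94] tool-z [-0.001  0.    -1.   ]
t 4.5 p [0.5686 0.0234 0.0547] yaw 142.42 r 0.0635 th 53.66 F [ 0.6 -0.2 -0.3] q [-0.02  0.55  1.62  0.    0.98 -0.94] tool-z [-0.001  0.    -1.   ]
t 4.55 p [0.5688 0.0234 0.055 ] yaw 142.42 r 0.0636 th 53.54 F [-0.7  0.5 -0.1] q [-0.02  0.55  1.62 -0.    0.98 -0.94] tool-z [-0.  0. -1.]
axis []
```

View pics/w4.png

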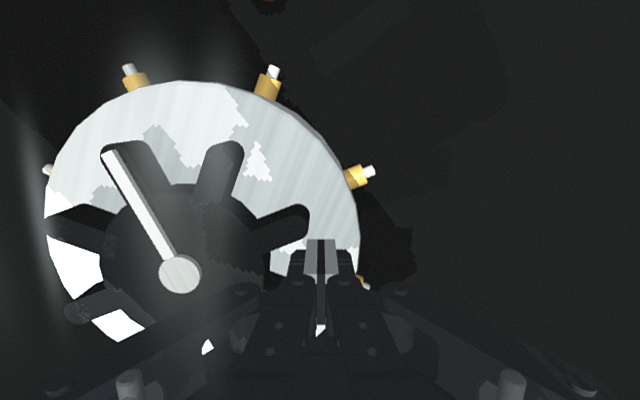

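The finger is in the gap with no contact force. The hub is at (180,275) and the pointer end at (108,155). Sweep of the first click: 15 rows of 3°.

step_arm(moves=[-0.335,-0.009,0,3,-0.335,-0.009,0,3,-0.335,-0.009,0,3,-0.335,-0.009,0,3,-0.335,-0.009,0,3])

```text
clock: 5.05
ee_pos: [0.5807, 0.0119, 0.0554]
tcp_rot: [0.444, 0.896, 0.0, -0.0]
ft_force: [-1.7, 4.1, 1.0]
grip_width: 0.0002
```

step_arm(moves=[-0.335,-0.009,0,3,-0.335,-0.009,0,3,-0.335,-0.009,0,3,-0.335,-0.009,0,3,-0.335,-0.009,0,3])

```text
clock: 5.55
ee_pos: [0.5892, -0.0029, 0.0555]
tcp_rot: [0.557, 0.83, 0.0, 0.0]
ft_force: [0.4, 1.1, -0.6]
grip_width: -0.0
```

step_arm(moves=[-0.335,-0.009,0,3,-0.335,-0.009,0,3,-0.335,-0.009,0,3,-0.335,-0.009,0,3,-0.335,-0.009,0,3])

```text
clock: 6.05
ee_pos: [0.5935, -0.0192, 0.0555]
tcp_rot: [0.661, 0.751, 0.0, 0.0]
ft_force: [-1.3, 0.2, 0.4]
grip_width: 0.0001
```

```bash
python3 - <<'E'
from h import *
where();s=wrist("w5")
E
```

```text
t 6.05 p [ 0.5935 -0.0192  0.0555] yaw 97.29 r 0.063 th 7.76 F [-1.3  0.2  0.4] q [-0.09  0.59  1.54  0.    1.01 -0.22] tool-z [ 0. -0. -1.]
```

View pics/w5.png

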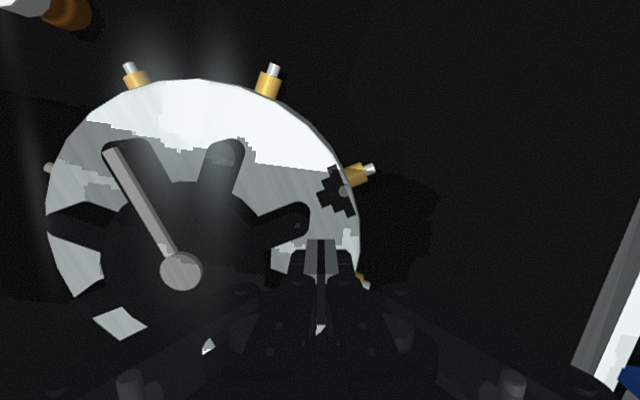

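One click done. The view relative to the tool is unchanged (hub (181,271), pointer end (108,152)), and the mark is now at (338,190), so the pointer is two lobes short of it. Second click:

step_arm(moves=[-0.335,-0.009,0,3,-0.335,-0.009,0,3,-0.335,-0.009,0,3,-0.335,-0.009,0,3,-0.335,-0.009,0,3])

```text
clock: 6.6
ee_pos: [0.5934, -0.0355, 0.0555]
tcp_rot: [0.753, 0.658, 0.0, 0.0]
ft_force: [1.8, 2.4, -0.2]
grip_width: 0.0004
```

step_arm(moves=[-0.335,-0.009,0,3,-0.335,-0.009,0,3,-0.335,-0.009,0,3,-0.335,-0.009,0,3,-0.335,-0.009,0,3])

```text
clock: 7.1
ee_pos: [0.589, -0.0518, 0.0555]
tcp_rot: [0.832, 0.555, 0.0, 0.0]
ft_force: [0.5, 0.2, 0.1]
grip_width: 0.0001
```

step_arm(moves=[-0.335,-0.009,0,3,-0.335,-0.009,0,3,-0.335,-0.009,0,3,-0.335,-0.009,0,3,-0.335,-0.009,0,3])

```text
clock: 7.6
ee_pos: [0.5805, -0.0664, 0.0554]
tcp_rot: [0.897, 0.441, 0.0, 0.0]
ft_force: [-0.8, -0.2, 0.3]
grip_width: -0.0001
```

```bash
python3 - <<'E'
from h import *
where();s=wrist("w6")
E
```

```text
t 7.6 p [ 0.5805 -0.0664  0.0554] yaw 52.36 r 0.0629 th -38.0 F [-0.8 -0.2  0.3] q [-0.18  0.57  1.57  0.    1.    0.48] tool-z [ 0. -0. -1.]
```

View pics/w6.png

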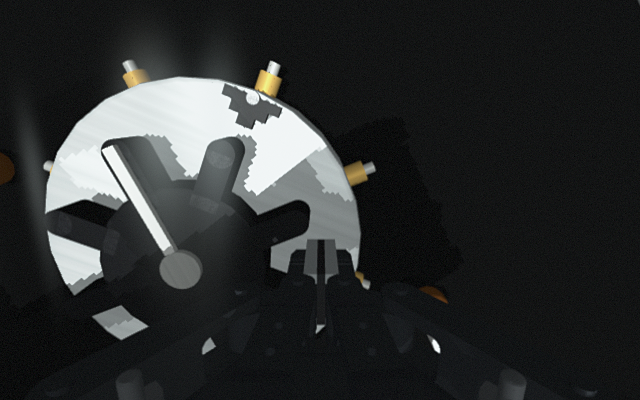

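The pointer now rests one lobe before the mark (mark at (246,105), pointer at (108,152)), which is the rinse position. Dwell for 3 s.

step_arm(moves=[0,0,0,0,0,0,0,0,0,0,0,0,0,0,0,0,0,0,0,0])

```text
clock: 8.15
ee_pos: [0.5805, -0.0663, 0.0553]
tcp_rot: [0.897, 0.442, -0.0, -0.0]
ft_force: [0.6, 0.3, 0.4]
grip_width: 0.0002
```

step_arm(moves=[0,0,0,0,0,0,0,0,0,0,0,0,0,0,0,0,0,0,0,0])

```text
clock: 8.65
ee_pos: [0.5805, -0.0664, 0.0553]
tcp_rot: [0.897, 0.442, -0.0, -0.0]
ft_force: [0.1, 1.3, -1.3]
grip_width: -0.0002
```

step_arm(moves=[0,0,0,0,0,0,0,0,0,0,0,0,0,0,0,0,0,0,0,0])

```text
clock: 9.15
ee_pos: [0.5805, -0.0663, 0.0553]
tcp_rot: [0.897, 0.442, 0.0, 0.0]
ft_force: [0.5, 0.3, 1.1]
grip_width: -0.0001
```

step_arm(moves=[0,0,0,0,0,0,0,0,0,0,0,0,0,0,0,0,0,0,0,0])

```text
clock: 9.65
ee_pos: [0.5805, -0.0664, 0.0553]
tcp_rot: [0.897, 0.442, -0.0, 0.0]
ft_force: [0.5, 0.7, -0.5]
grip_width: -0.0003
```

step_arm(moves=[0,0,0,0,0,0,0,0,0,0,0,0,0,0,0,0,0,0,0,0])

```text
clock: 10.15
ee_pos: [0.5805, -0.0663, 0.0553]
tcp_rot: [0.897, 0.442, 0.0, -0.0]
ft_force: [-0.4, 0.8, 0.3]
grip_width: 0.0001
```

step_arm(moves=[0,0,0,0,0,0,0,0,0,0,0,0,0,0,0,0,0,0,0,0])

```text
clock: 10.65
ee_pos: [0.5805, -0.0664, 0.0553]
tcp_rot: [0.897, 0.442, -0.0, 0.0]
ft_force: [-0.4, 0.1, 0.2]
grip_width: 0.0001
```

```bash
python3 - <<'E'
from h import *
where();s=snapshot("wrist")
ang=lambda v:np.degrees(np.arctan2(v[1],v[0]))
h=onz(s,(181,270),.071)[:2];p=onz(s,(108,151),.071)[:2];m=onz(s,(243,128),.044)[:2]
print("pointer",ang(p-h),"mark",ang(m-h))
f=s["frame"][:,:,::-1];cv2.imwrite("pics/w7.png",f)
E
```

```text
t 10.65 p [ 0.5805 -0.0664  0.0553] yaw 52.42 r 0.0628 th -37.97 F [-0.4  0.1  0.2] q [-0.18  0.57  1.57 -0.    1.    0.48] tool-z [-0. -0. -1.]
pointer 75.68742646561483 mark 29.795610610536993
```

View pics/w7.png

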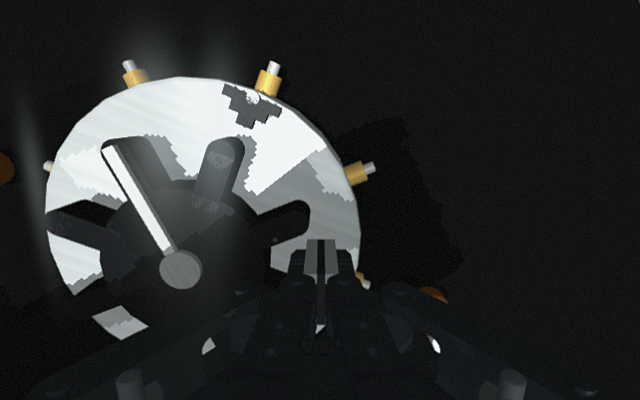

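The rinse rest held for 3 s, with the pointer at 75.7° and the mark at 29.8°, so −46° (one click). Last click:

step_arm(moves=[-0.335,-0.009,0,3,-0.335,-0.009,0,3,-0.335,-0.009,0,3,-0.335,-0.009,0,3,-0.335,-0.009,0,3])

```text
clock: 11.2
ee_pos: [0.5689, -0.0781, 0.0554]
tcp_rot: [0.948, 0.32, 0.0, 0.0]
ft_force: [2.2, 1.0, 0.6]
grip_width: -0.0
```

step_arm(moves=[-0.335,-0.009,0,3,-0.335,-0.009,0,3,-0.335,-0.009,0,3,-0.335,-0.009,0,3,-0.335,-0.009,0,3])

```text
clock: 11.7
ee_pos: [0.5542, -0.0865, 0.0554]
tcp_rot: [0.981, 0.193, 0.0, 0.0]
ft_force: [0.6, -0.6, 0.1]
grip_width: 0.0001
```

step_arm(moves=[-0.335,-0.009,0,3,-0.335,-0.009,0,3,-0.335,-0.009,0,3,-0.335,-0.009,0,3,-0.335,-0.009,0,3])

```text
clock: 12.2
ee_pos: [0.5379, -0.0908, 0.0553]
tcp_rot: [0.998, 0.064, 0.0, 0.0]
ft_force: [0.4, 0.2, 0.7]
grip_width: 0.0001
```

step_arm(moves=[0,0,0,0,0,0,0,0])

```text
clock: 12.4
ee_pos: [0.5382, -0.0908, 0.0554]
tcp_rot: [0.998, 0.065, 0.0, 0.0]
ft_force: [0.2, 0.2, 0.3]
grip_width: 0.0002
```

```bash
python3 - <<'E'
from h import *
where();s=wrist("w8")
E
```

```text
t 12.4 p [ 0.5382 -0.0908  0.0554] yaw 7.5 r 0.0635 th -83.51 F [0.2 0.2 0.3] q [-0.23  0.5   1.69  0.    0.95  1.21] tool-z [ 0. -0. -1.]
```

View pics/w8.png

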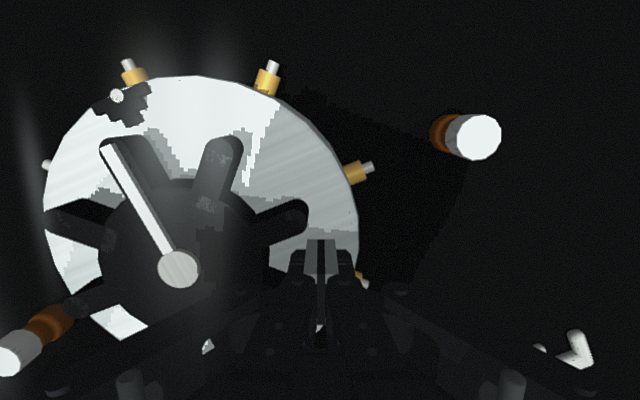

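The pointer (end at (105,150)) now lines up with the mark (tip near (121,125)), and both vials are standing. Next I lift straight up and check from above.

step_arm(moves=[0,0,-0.5,0,0,0,-1,0,0,0,-1.5,0,0,0,-3,0,0,0,-4,0])

```text
clock: 12.95
ee_pos: [0.5374, -0.0906, 0.156]
tcp_rot: [0.998, 0.065, -0.001, -0.0]
ft_force: [-0.3, 0.1, 1.0]
grip_width: 0.0001
```

step_arm(moves=[0,0,-4,0,0,0,-4,0,-3,0,0,0,-4,0,0,0,-4,0,0,0])

```text
clock: 13.45
ee_pos: [0.4276, -0.1049, 0.236]
tcp_rot: [0.998, 0.065, 0.0, 0.0]
ft_force: [0.2, -0.6, 0.3]
grip_width: -0.0001
```

step_arm(moves=[-4,4,0,0,-2,4,0,0,0,4,0,0,0,4,0,0,0,0,0,0])

```text
clock: 13.95
ee_pos: [0.3939, -0.2695, 0.2359]
tcp_rot: [0.998, 0.063, 0.0, 0.001]
ft_force: [0.3, 0.1, -0.3]
grip_width: 0.0001
```

```bash
python3 - <<'E'
from h import *
where();s=wrist("w9");t=snapshot("top");cv2.imwrite("pics/t9.png",t["frame"][:,:,::-1])
cv2.imwrite("pics/t9z.png",cv2.resize(t["frame"][128:208,262:362,::-1],None,fx=6,fy=6,interpolation=cv2.INTER_CUBIC))
E
```

```text
t 13.95 p [ 0.3939 -0.2695  0.2359] yaw 7.25 r 0.2779 th -119.55 F [ 0.3  0.1 -0.3] q [-0.68  0.13  1.71 -0.    1.29  0.77] tool-z [ 0.001 -0.001 -1.   ]
```

View pics/t9z.png

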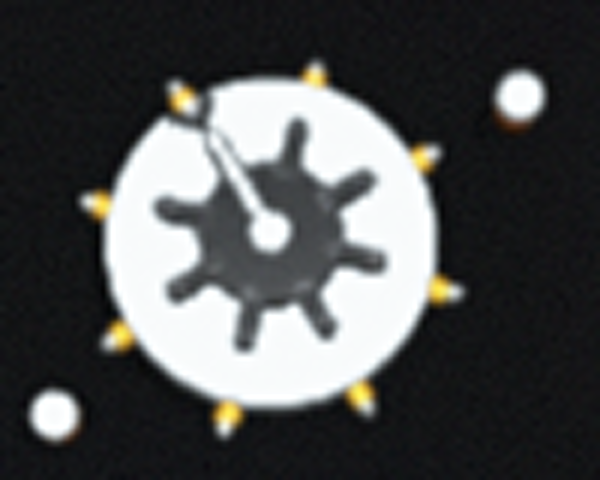

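View pics/t9.png

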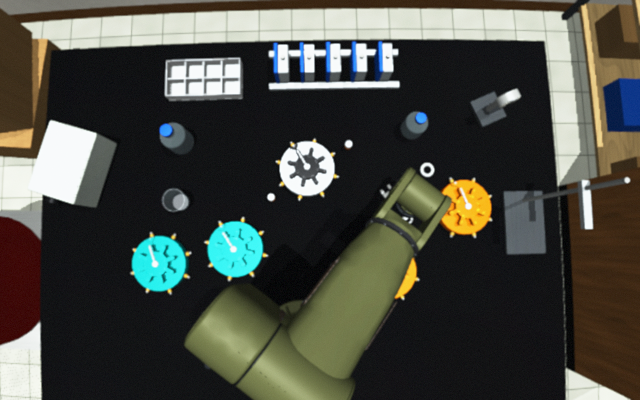

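The top zoom shows the pointer, from (270,232) to (210,130), in line with the mark at (195,105). The vials and bottles have not moved and the arm is clear, so I'm handing in.

```bash
python3 - <<'E'
from h import *
r.finish_job()
E
```

```text
the job is handed in; nothing more can be done
```

The wheel's pointer now rests in line with the index mark. The job is handed in after about 14 s of robot time; `finish_job` reports no verdict.

- **What I did:** With the fingers shut, I lowered the tip into one gap between lobes and swept a slow arc around the wheel's axis. That took the wheel through two clicks to the rinse position. It rested there for 3 s with the pointer measured 46° short of the mark (one click is 45°). I then advanced the last click and lifted the finger straight out.
- **Forces:** The wrist force stayed below about 5 N in every reading I took while pushing.
- **Last checks:** The final top picture shows the pointer in line with the mark and the finger and arm clear of the selector. I judged that alignment by eye and did not compute a final angle.
- **Bystanders:** In the same picture the vials, bottles, beaker and ring are where they started. The arm partly hid the wrench there, but nothing came near it.
- **Disagreements:** The views gave positions for the wheel's axis that differed by up to about 3 mm, which the gap's slack absorbed. No check failed.

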